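# Push the tube rack into the reader and press the bar key

## Task

Log the waiting tube rack: gently push the rack carriage fully home into the reader with the fingertips, and only then press the bar key (the long narrow one) on the keypad right down, gently, and let it come up again. Leave the other three keys, the jar, the tube stand and the mouse alone, and pick nothing up.

Things in the scene. Friction and masses are not known exactly. Their poses are not given: they have to be found in the camera images.
- reader: Tube-rack reader, fixed: grey bed 215 x 134 x 12 mm, side rails to 24 mm high, at its far end a white box (95 mm high) with a black scanner head on a post (to 225 mm high, 110 mm or more along +x of the origin). Origin on the desk, on the bed's midline, below the home place of the carriage's front face. x axis: along the bed to the box, the way the carriage is pushed; z up.
- carriage (a joint): Travel of the rack carriage along the reader's +x, m: 0 pulled out, 0.08 fully home at its stop. Starts at 0 to 0.035, stays where left; friction about 2 N, no spring. A white block 120 mm deep, 110 mm wide (too wide to pinch), top 80 mm above the desk, with twelve fixed upright tubes, grey caps up to 106 mm above the desk.
- carriage_front (a point): Centre of the carriage's flat upright front face (110 mm wide, from 14 to 80 mm above the desk), 47 mm above the desk; moves with the carriage. The face looks along the reader's -x, to the robot's side; push it along the reader's +x. Nothing stands before it but the 12 mm bed and 24 mm rails.
- keypad: Operator keypad, fixed: a black plate 150 x 150 x 12 mm, origin under its centre, z up, edges along x and y. On it a 2 x 2 grid of grey sockets (56 x 56 mm, tops 22 mm above the desk, 64 mm centre to centre), each with one white key; which key is in which place varies.
- bar_key (a joint): How far the bar key is pressed down, m: 0 up, 0.008 fully down. A spring raises it again: about 2 N to start it moving, about 5 N fully down.
- bar_key_top (a point): Centre of the top face of the bar key, the only long narrow key: 18 mm (keypad x) by 46 mm (keypad y), its top 38 mm above the desk when up. The point moves with the key.
- bar_socket: The grey socket (56 x 56 mm, 10 mm thick) that carries the bar key; origin under its centre, on the keypad plate 12 mm above the desk, axes as the keypad's.
- round_key (a joint): How far the round key is pressed down, m: 0 up, 0.008 down; the same spring as the bar key's. To be left alone.
- round_key_top (a point): Centre of the top face of the round key, a round disc of 34 mm diameter, its top 38 mm above the desk when up.
- square_key (a joint): How far the square key is pressed down, m: 0 up, 0.008 down; the same spring as the bar key's. To be left alone.
- square_key_top (a point): Centre of the top face of the square key, a 32 x 32 mm square, its top 38 mm above the desk when up.
- cross_key (a joint): How far the cross key is pressed down, m: 0 up, 0.008 down; the same spring as the bar key's. To be left alone.
- cross_key_top (a point): Centre of the top face of the cross key, a plus-shaped cross 36 mm across with 12 mm arms, its top 38 mm above the desk when up.
- jar: A closed specimen jar, 50 mm across and 65 mm tall, standing loose on the desk beyond the keypad. Origin under its centre. Leave alone.
- tube_stand: A single capped tube upright in a round aluminium foot 48 mm across, 96 mm tall in all, standing loose on the desk beyond the keypad. Origin under its centre. Leave alone.
- mouse: A black computer mouse, 100 x 58 x 32 mm, lying loose on the desk on the robot's side of the keypad. Origin under its centre, x along its length. Leave alone.

How it is judged:
By the outcome, as a careful person would: the job done as asked, in the order asked, and still so for the second after the job is handed in, with the robot touching nothing.
It also fails if it takes over 42 s, if anything falls off the work surface, if the arm or the gripper's body presses on something with over 40 N, if the wrist force passes 120 N, or if a joint passes its speed limit or range.

## Robot

A 6-joint arm with a two-finger parallel gripper is mounted at the origin on the work surface. World frame = base frame: x ahead of the robot, y to its left, z up, the work surface at z = 0. Lengths are in m, angles in rad, forces in N, time in s.
With the tool pointing down it reaches from about 0.4 to 0.825 m from the base axis. Payload 7 kg.
Tool frame: the origin (TCP) lies at the very end of the fingers, on their centre line; the grasp point (between the pads) lies 19 mm behind it; z points along the fingers, y is the line along which they close (so a half turn about z gives the same grasp; the last joint's range is limited). The gripper opens to 88 mm and grips with 3 to 60 N. Pads are 19 mm wide; open, the fingers measure 130 mm over their backs; the gripper's body (78 mm by 193 mm) begins 47 mm behind the grasp point.
Start: joints at [-0.96, 0.359, 0.012, 0, -1.224, -0.288], TCP at [0.214, -0.64, 0.227] pointing down, gripper open.
Joint ranges: [-3.07, 3.07], [-1.43, 2.12], [-1.02, 1.25], [-3.03, 1.67], [-3.05, -0], [-3.03, 3.03]. Speed limits (rad/s): [2.39, 2.39, 3.01, 3.14, 3.14, 3.14].

## Interface

Orientations are given as [roll, pitch, yaw] about the fixed x, y, z axes, in that order (R = Rz(yaw) Ry(pitch) Rx(roll)).
In Python, from station import arm gives the robot as it stands.
- The arm moves only by the tool step_arm, never from a script. Its argument "rows" is a list of rows, each a list of 5 numbers: the shift along the world's x, y, z in m, then the turn about the world's z in rad, then the finger opening in m, from 0 to 0.0876. In form: [[x, y, z, spin, gripper], ...]. A call has 1 to 20 rows; each row is the pose to reach, as a shift and turn from the pose commanded when the call began; what a row does not reach only later rows make up. A row lasts 1/10 s, in which the tool goes at most 50 mm and 8.59 degrees, less where a joint would pass 70% of its speed; a pose out of reach is approached as far as the arm can. A call with a gripper value outside its range is refused whole. The fingers move at their own pace and stop on an object; "newtons" is the grip in N (left out, the last holds). Time passes only in rows, so rows that repeat a pose let the fingers close. It gives the time, the measured TCP pose, the force, the opening and the grip force at its end, in the units of the state.
- arm.get_state(): the state, without advancing time (a new reading comes with each control period).
- arm.grab_frame(name): name is "side" or "top" or "wrist"; returns a dict with "color" (480x640x3 uint8, blue, green, red), "vfov" (degrees; the focal length in pixels is half the picture's height over the tangent of half this angle, whatever the lens; pixels are square), "cx", "cy" (the principal point, pixels), "k1" (the pictures are not rectified: a ray, as slopes to the right and down, at radius r is drawn at 1 + k1 r^2 times it, then the intrinsics apply), "rvec" (rotation vector, rad) and "tvec" (3), from world to camera coordinates, as OpenCV has them. Camera axes: x right, y down, z forward; pixel columns grow to the right and rows downward; lengths in m; the calibration is good to about 2 mm. A picture is of the moment at which its call begins. There is no depth.
- arm.job_done(): hands the job in; it is judged then, once.
The state is a dict: "t": time; "q": joint angles; "qd": joint speeds; "joint_efforts": joint torques, N m; "eef_pos": TCP position; "ee_rot": TCP orientation; "force": force on the tool from outside, world axes, zero at the start; "moment": the same for the moment, N m; "width": finger opening in m; "gripper_force": force on a finger pad.
Only numpy, scipy, OpenCV 4.12 (cv2) and the standard library are available. Lean on these libraries where they do the work, as an engineer would, in place of code of your own. Each camera call takes 0.05 s, during which the arm holds its last target. There are 200 camera calls.

## Working session

There is one attempt and no reset: what is moved stays moved. The work goes in short steps, Python scripts to look and compute and a tool call to move; the robot and the scene stay as the last step left them, time stands still between calls to the robot, and variables do not carry over. Pictures are saved under pics/ and viewed, at most 10 in all, crops included, and the job is handed in when it is done.

Besides the shell and the picture viewer there is one more tool, called after "Call:" by a JSON object that holds its "method" and its "body". step_arm: Moves the arm, as the interface text tells. Its arguments: {"type":"object","properties":{"rows":{"type":"array"},"newtons":{"type":"number"}},"required":["rows"]}

```bash
mkdir -p pics; cat > h.py <<'E'
import numpy as np, cv2
from station import arm
def grab(n,f):
    d=arm.grab_frame(n); cv2.imwrite(f'pics/{f}.png',d['color']); np.save(f'pics/{f}.npy',{k:v for k,v in d.items() if k!='color'},allow_pickle=True); return d
def pix2w(f,uv,z):
    d=np.load(f'pics/{f}.npy',allow_pickle=True).item(); F=240/np.tan(np.radians(d['vfov'])/2)
    R,_=cv2.Rodrigues(np.array(d['rvec'],float)); t=np.array(d['tvec'],float).ravel(); C=-R.T@t; out=[]
    for (u,v),zz in zip(uv,np.broadcast_to(z,len(uv))):
        p=np.array([(u-d['cx'])/F,(v-d['cy'])/F]); s=p.copy()
        for _ in range(30): s=p/(1+d['k1']*(s@s))
        r=R.T@np.array([*s,1]); out.append(C+r*(zz-C[2])/r[2])
    return np.array(out)
E
python3 -c "
from h import *
grab('top','top1');grab('side','side1');s=arm.get_state();print(s['t'],s['eef_pos'],s['ee_rot'],s['width'])"
```

```text
0.1 [ 0.21398077 -0.63972999  0.22574199] [ 3.14012346e+00 -1.06026775e-04 -2.81886770e+00] 0.08773576155513249
```

View pics/top1.png

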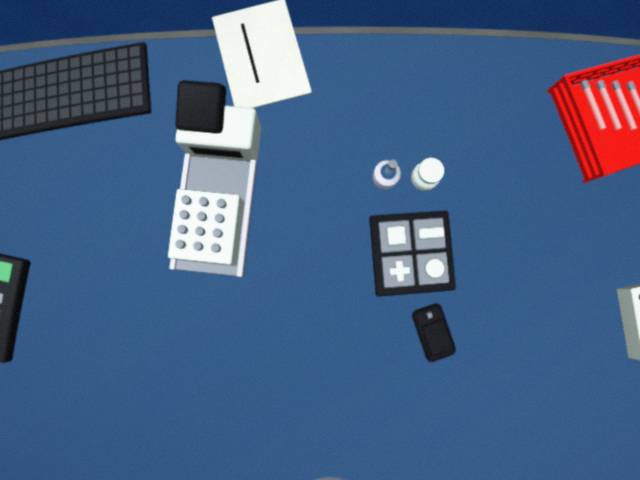

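View pics/side1.png

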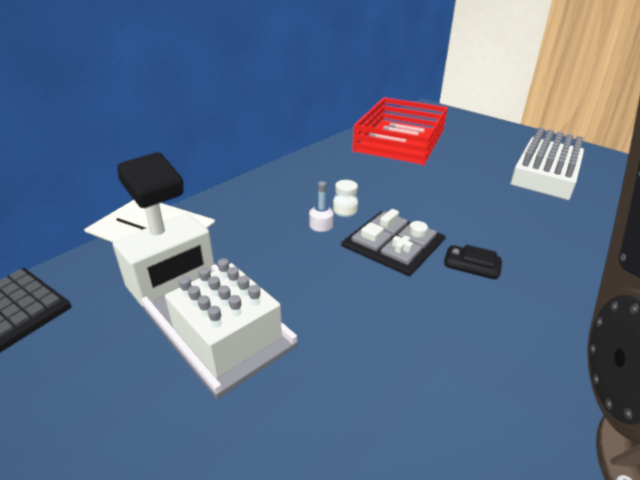

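The top view shows the reader at about (212,190) with the carriage front near row 262. The keypad is at (412,253) with the bar key at (431,233). The jar and tube stand are beyond it and the mouse is on the near side. I'll zoom in on both.

```bash
python3 -c "
from h import *
a=cv2.imread('pics/top1.png')
c=np.hstack([cv2.resize(a[140:290,155:255],None,fx=4,fy=4,interpolation=2),cv2.resize(a[200:300,365:465],(400,400),interpolation=2).__class__(0) if 0 else cv2.copyMakeBorder(cv2.resize(a[200:300,365:465],(400,400),interpolation=2),0,200,0,0,0)])
cv2.imwrite('pics/c1.png',c)"
```

```text
(no output)
```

View pics/c1.png

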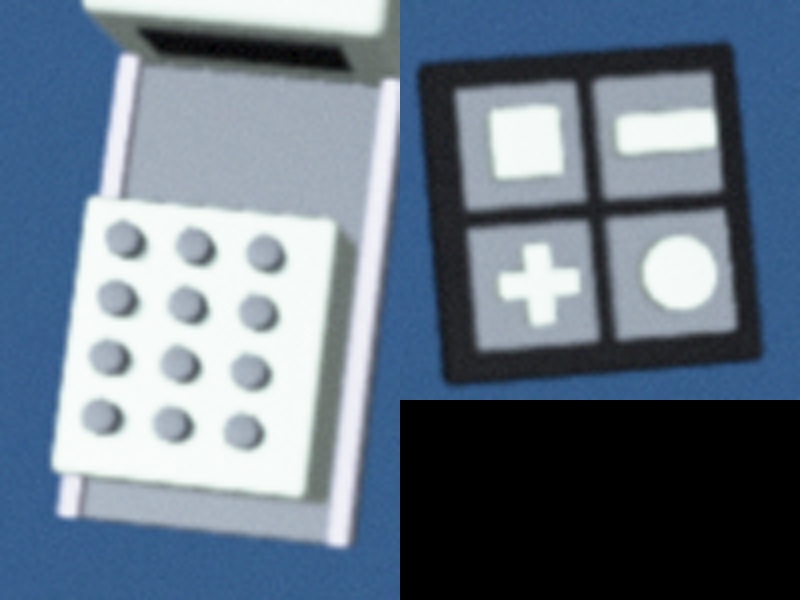

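```bash
python3 -c "
from h import *
np.set_printoptions(precision=4,suppress=True)
a=lambda l:[(155+u/4,140+v/4) for u,v in l]
b=lambda l:[(365+(u-400)/4,200+v/4) for u,v in l]
P=pix2w('top1',a([(88,197),(335,221),(303,497),(52,470)]),.08);print(P)
d=(P[0]+P[1]-P[2]-P[3])[:2];print('front',(P[2]+P[3])/2,'yaw',np.degrees(np.arctan2(d[1],d[0])), np.linalg.norm(d)/2)
R=pix2w('top1',a([(57,517),(348,547),(122,58)]),.024);print('rail',R)
K=pix2w('top1',b([(418,65),(732,43),(762,355),(446,384)]),.012);print(K,'c',K.mean(0));d=(K[0]+K[1]-K[2]-K[3])[:2];print(np.degrees(np.arctan2(d[1],d[0])))
B=pix2w('top1',b([(616,112),(716,106),(716,150),(618,156)]),.038);print(B,B.mean(0))
s=pix2w('top1',b([(458,86),(576,80),(588,205),(466,212)]),.022).mean(0)
print('socksq',s)
s=pix2w('top1',b([(595,77),(714,72),(723,195),(601,203)]),.022).mean(0);print('barsock',s)
print(pix2w('top1',[(431,160),(387,174),(434,332)],[.065,.05,.03]))
"
```

```text
[[0.6444 0.2542 0.08  ]
 [0.6314 0.1469 0.08  ]
 [0.5137 0.1606 0.08  ]
 [0.5269 0.2682 0.08  ]]
front [0.5203 0.2144 0.08  ] yaw -6.701427607916629 0.11841558568743286
rail [[0.5094 0.2829 0.024 ]
 [0.4938 0.1501 0.024 ]
 [0.722  0.2559 0.024 ]]
[[ 0.6011 -0.0837  0.012 ]
 [ 0.6092 -0.2319  0.012 ]
 [ 0.4637 -0.2394  0.012 ]
 [ 0.4544 -0.0922  0.012 ]] c [ 0.5321 -0.1618  0.012 ]
3.119229516449796
[[ 0.5745 -0.1695  0.038 ]
 [ 0.5764 -0.2156  0.038 ]
 [ 0.5564 -0.2146  0.038 ]
 [ 0.5546 -0.1696  0.038 ]] [ 0.5655 -0.1923  0.038 ]
socksq [ 0.5618 -0.1291  0.022 ]
barsock [ 0.5648 -0.1924  0.022 ]
[[ 0.6927 -0.1908  0.065 ]
 [ 0.6715 -0.1132  0.05  ]
 [ 0.3877 -0.1917  0.03  ]]
```

Call:
{"method": "step_arm", "body": {"rows": [[0.14,0.2,0,-0.2,0],[0.14,0.2,0,-0.2,0],[0.14,0.2,0,-0.2,0],[0.14,0.2,0,-0.2,0],[0.14,0.2,0,-0.2,0],[0.286,0.42,0,-0.44,0],[0.286,0.42,0,-0.44,0],[0.286,0.42,0,-0.44,0],[0.286,0.42,0,-0.44,0],[0.286,0.42,0,-0.44,0],[0.286,0.42,0,-0.44,0],[0.286,0.42,0,-0.44,0],[0.286,0.42,0,-0.44,0]]}}

```text
t: 1.4
eef_pos: [0.5, -0.2197, 0.2262]
ee_rot: [3.142, -0.001, 3.026]
force: [0.1, -0.4, -0.4]
width: 0.0008
gripper_force: 0.0
```

Call:
{"method": "step_arm", "body": {"rows": [[-0.04,0.441,0,0,0],[-0.04,0.441,0,0,0],[-0.04,0.441,0,0,0],[-0.04,0.441,0,0,0],[-0.04,0.441,0,0,0],[-0.04,0.441,0,0,0],[-0.04,0.441,0,0,0],[-0.04,0.441,0,0,0],[-0.04,0.441,0,0,0],[-0.04,0.441,0,0,0],[-0.04,0.441,0,0,0],[-0.04,0.441,-0.13,0,0],[-0.04,0.441,-0.13,0,0],[-0.04,0.441,-0.13,0,0],[-0.04,0.441,-0.13,0,0],[-0.04,0.441,-0.13,0,0],[-0.04,0.441,-0.13,0,0]]}}

```text
t: 3.1
eef_pos: [0.4615, 0.2211, 0.0987]
ee_rot: [3.139, 0.002, 3.024]
force: [0.4, 0.9, 0.1]
width: 0.0003
gripper_force: 0.0
```

```bash
python3 -c "
from h import *
grab('wrist','w1')"
```

```text
(no output)
```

View pics/w1.png

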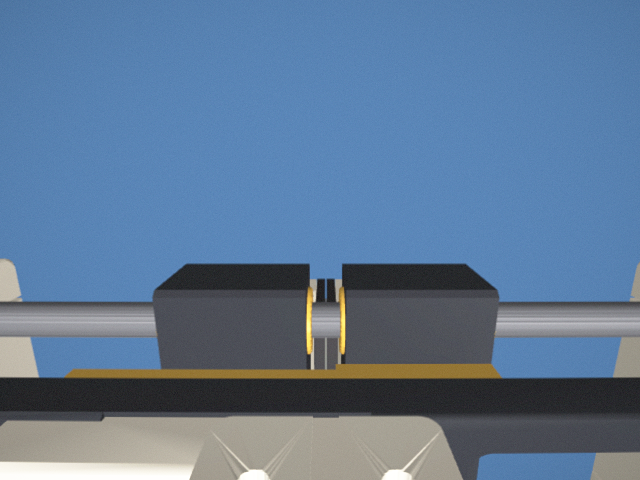

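The wrist camera looks away from the carriage and shows only the gripper and clear desk. I'll descend, then go forward slowly and watch the force.

Call:
{"method": "step_arm", "body": {"rows": [[0,0,-0.045,0,0],[0,0,-0.045,0,0],[0,0,-0.045,0,0],[0.015,-0.0018,-0.045,0,0],[0.03,-0.0035,-0.045,0,0],[0.035,-0.0041,-0.045,0,0],[0.04,-0.0047,-0.045,0,0],[0.044,-0.0052,-0.045,0,0],[0.048,-0.0056,-0.045,0,0],[0.052,-0.0061,-0.045,0,0],[0.056,-0.0066,-0.045,0,0],[0.06,-0.007,-0.045,0,0],[0.064,-0.0075,-0.045,0,0]]}}

```text
t: 4.45
eef_pos: [0.5241, 0.2131, 0.0515]
ee_rot: [-3.141, -0.0, 3.024]
force: [-3.0, -0.3, 2.3]
width: 0.0002
gripper_force: 1.2
```

```bash
python3 -c "
from h import *
a=grab('top','t2')['color'];b=grab('side','s2')['color']
cv2.imwrite('pics/c2.png',np.hstack([cv2.resize(a[140:300,140:260],(420,560)),cv2.resize(b[140:400,90:310],(380,450))[:].copy() if 0 else cv2.copyMakeBorder(cv2.resize(b[140:400,90:310],(380,449)),0,111,0,0,0)]))"
```

```text
(no output)
```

View pics/c2.png

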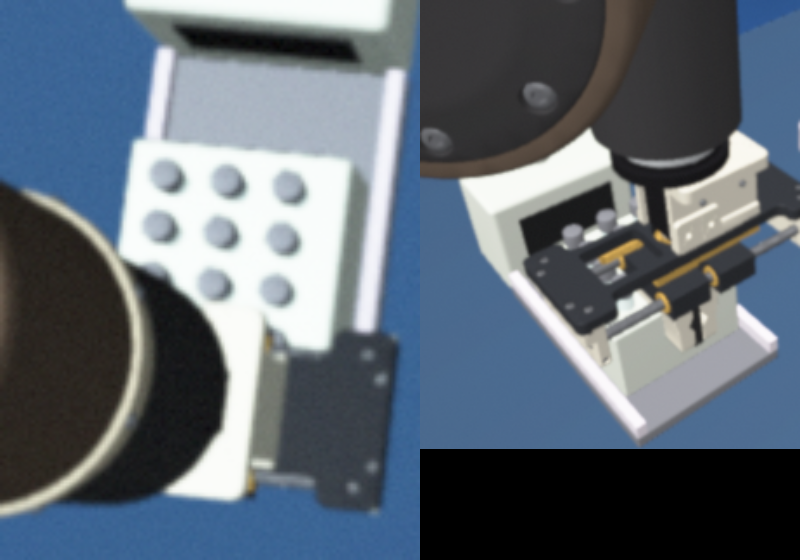

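The fingers are pushing the carriage squarely with about 3 N, and the caps are clear of the gripper body. I'll continue to the stop.

Call:
{"method": "step_arm", "body": {"rows": [[0.004,-0.0005,0.004,0,0],[0.008,-0.0009,0.006,0,0],[0.012,-0.0014,0.006,0,0],[0.016,-0.0019,0.006,0,0],[0.02,-0.0023,0.006,0,0],[0.024,-0.0028,0.006,0,0],[0.028,-0.0033,0.006,0,0],[0.031,-0.0036,0.006,0,0],[0.034,-0.004,0.006,0,0]]}}

```text
t: 5.45
eef_pos: [0.5584, 0.2094, 0.0576]
ee_rot: [3.141, 0.0, 3.024]
force: [-2.2, 0.9, 1.7]
width: 0.0006
gripper_force: 1.1
```

Call:
{"method": "step_arm", "body": {"rows": [[0.002,-0.0002,0,0,0],[0.004,-0.0005,0,0,0],[0.006,-0.0007,0,0,0],[0.008,-0.0009,0,0,0]]}}

```text
t: 5.85
eef_pos: [0.5662, 0.2085, 0.0576]
ee_rot: [3.142, -0.0, 3.024]
force: [-1.0, 0.2, 1.5]
width: 0.0006
gripper_force: 1.1
```

Call:
{"method": "step_arm", "body": {"rows": [[0.0015,-0.0002,0,0,0],[0.003,-0.0003,0,0,0],[0.0045,-0.0005,0,0,0],[0.006,-0.0007,0,0,0]]}}

```text
t: 6.25
eef_pos: [0.5722, 0.2078, 0.0576]
ee_rot: [3.142, 0.0, 3.024]
force: [-1.9, 0.2, 1.6]
width: 0.0001
gripper_force: 1.1
```

Call:
{"method": "step_arm", "body": {"rows": [[0.0015,-0.0002,0,0,0],[0.003,-0.0003,0,0,0],[0.0045,-0.0005,0,0,0]]}}

```text
t: 6.55
eef_pos: [0.5767, 0.2072, 0.0575]
ee_rot: [-3.142, -0.0, 3.024]
force: [-2.7, 0.6, 1.8]
width: 0.0002
gripper_force: 1.1
```

Call:
{"method": "step_arm", "body": {"rows": [[0.001,-0.0001,0,0,0],[0.002,-0.0002,0,0,0],[0.003,-0.0003,0,0,0]]}}

```text
t: 6.85
eef_pos: [0.5794, 0.2069, 0.0575]
ee_rot: [-3.141, -0.0, 3.024]
force: [-8.1, 1.8, 5.2]
width: 0.0005
gripper_force: 3.8
```

```bash
python3 -c "
from h import *
a=grab('top','t3')['color']
cv2.imwrite('pics/c3.png',cv2.resize(a[120:290,140:270],(459,600)))"
```

```text
(no output)
```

View pics/c3.png

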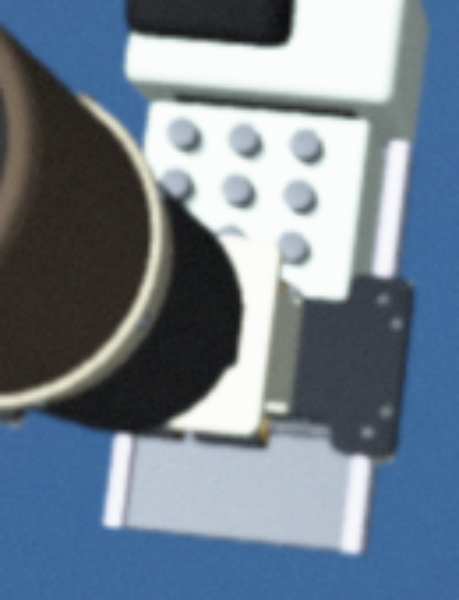

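The carriage is against the box and the force has risen to 8 N, which looks like the stop. One small push will confirm it.

Call:
{"method": "step_arm", "body": {"rows": [[0.0005,-0.0001,0,0,0],[0.001,-0.0001,0,0,0],[0.001,-0.0001,0,0,0]]}}

```text
t: 7.2
eef_pos: [0.5794, 0.2069, 0.0575]
ee_rot: [-3.141, -0.002, 3.024]
force: [-8.0, 1.8, 5.0]
width: 0.0005
gripper_force: 4.0
```

Call:
{"method": "step_arm", "body": {"rows": [[0.001,-0.0001,0,0,0],[0.002,-0.0002,0,0,0],[0.002,-0.0002,0,0,0]]}}

```text
t: 7.5
eef_pos: [0.5795, 0.2068, 0.0575]
ee_rot: [-3.141, -0.005, 3.024]
force: [-17.5, 4.7, 11.4]
width: 0.0007
gripper_force: 8.9
```

Hard stop confirmed. I'll back off, lift and go over to the bar key.

Call:
{"method": "step_arm", "body": {"rows": [[-0.01,0.0012,0,0,0],[-0.05,0.006,0,0,0],[-0.08,0.0094,0,0,0],[-0.08,0.0094,0.04,0,0],[-0.08,0.0094,0.09,0,0],[-0.08,0.0094,0.14,0,0],[-0.08,0.0094,0.14,0,0],[-0.08,0.0094,0.14,0,0]]}}

```text
t: 8.3
eef_pos: [0.5034, 0.2167, 0.1992]
ee_rot: [3.138, 0.003, 3.024]
force: [-0.6, -0.8, -1.1]
width: 0.0005
gripper_force: 0.0
```

Call:
{"method": "step_arm", "body": {"rows": [[0.062,-0.4085,0,0.17,0],[0.062,-0.4085,0,0.17,0],[0.062,-0.4085,0,0.17,0],[0.062,-0.4085,0,0.17,0],[0.062,-0.4085,0,0.17,0],[0.062,-0.4085,0,0.17,0],[0.062,-0.4085,0,0.17,0],[0.062,-0.4085,0,0.17,0],[0.062,-0.4085,0,0.17,0],[0.062,-0.4085,0,0.17,0],[0.062,-0.4085,0,0.17,0],[0.062,-0.4085,-0.05,0.17,0],[0.062,-0.4085,-0.1,0.17,0],[0.062,-0.4085,-0.13,0.17,0],[0.062,-0.4085,-0.13,0.17,0],[0.062,-0.4085,-0.13,0.17,0],[0.062,-0.4085,-0.13,0.17,0]]}}

```text
t: 10.0
eef_pos: [0.5663, -0.1919, 0.0698]
ee_rot: [-3.141, 0.003, -3.087]
force: [-0.4, -0.7, 0.3]
width: 0.0003
gripper_force: 0.0
```

```bash
python3 -c "
from h import *
a=grab('top','t4')['color'];b=grab('side','s4')['color']
print(arm.get_state()['eef_pos'],arm.get_state()['force'])
cv2.imwrite('pics/c4.png',np.hstack([cv2.resize(a[120:300,140:260],(400,600)),cv2.resize(b[150:300,300:400],(400,600))]))"
```

```text
[ 0.56608517 -0.19215972  0.06979943] [-0.10448317  0.43105262  0.65628192]
```

View pics/c4.png

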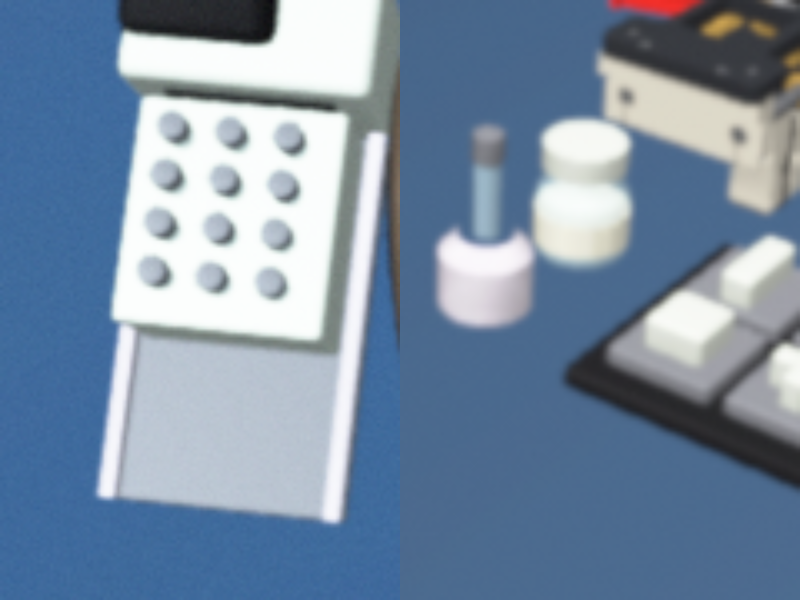

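The carriage stayed home, and the closed fingertips are right above the bar key, clear of the jar and tube stand. Now the press.

Call:
{"method": "step_arm", "body": {"rows": [[0,0,-0.012,0,0],[0,0,-0.022,0,0],[0,0,-0.027,0,0],[0,0,-0.03,0,0],[0,0,-0.032,0,0],[0,0,-0.034,0,0],[0,0,-0.036,0,0],[0,0,-0.036,0,0]]}}

```text
t: 10.9
eef_pos: [0.5643, -0.1925, 0.0315]
ee_rot: [-3.142, -0.001, -3.089]
force: [-3.8, -1.0, 5.2]
width: 0.0006
gripper_force: 2.2
```

Call:
{"method": "step_arm", "body": {"rows": [[0,0,-0.001,0,0],[0,0,-0.002,0,0],[0,0,-0.003,0,0],[0,0,-0.003,0,0]]}}

```text
t: 11.3
eef_pos: [0.5646, -0.1926, 0.0301]
ee_rot: [-3.141, 0.0, -3.088]
force: [-8.1, 1.6, 18.0]
width: 0.0001
gripper_force: 8.6
```

The key has bottomed at z = 0.030 with 18 N. I'll release it and retreat.

Call:
{"method": "step_arm", "body": {"rows": [[0,0,0.004,0,0],[0,0,0.01,0,0],[0,0,0.02,0,0],[0,0,0.06,0,0],[0,0,0.1,0,0],[0,0,0.15,0,0],[0,0,0.17,0,0],[0,0.19,0.17,0,0],[0,0.19,0.17,0,0],[0,0.19,0.17,0,0],[0,0.19,0.17,0,0],[0,0.19,0.17,0,0],[0,0.19,0.17,0,0]]}}

```text
t: 12.6
eef_pos: [0.5649, -0.0012, 0.1991]
ee_rot: [3.141, 0.001, -3.086]
force: [0.7, -0.6, -0.1]
width: 0.0003
gripper_force: 0.0
```

```bash
python3 -c "
from h import *
grab('side','s5');s=arm.get_state();print(s['t'],s['eef_pos'],s['force'])"
```

```text
12.65 [ 0.56483493 -0.00216245  0.19893115] [ 0.02204865 -0.07864751  0.55413104]
```

View pics/s5.png

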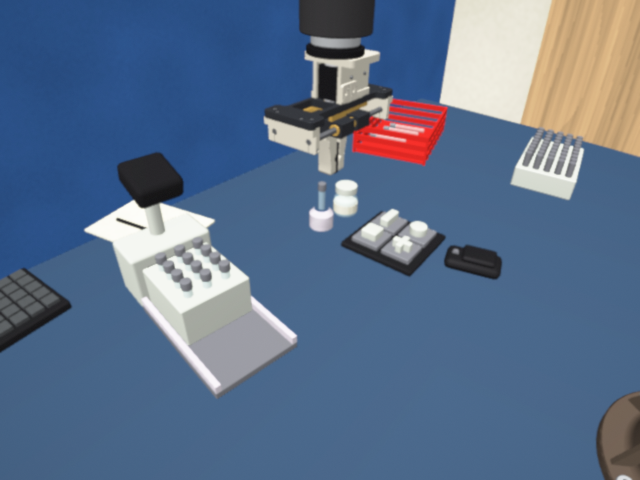

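The carriage is home at (197,290). The bar key is up again at (390,217), and the jar, tube stand and mouse have not moved.

```bash
python3 -c "
from station import arm
print(arm.job_done())"
```

```text
the job is handed in; nothing more can be done
None
```

The job is handed in: I pushed the carriage home to its stop (peak push about 18 N), then pressed the bar key to the bottom with about 18 N and let it come up, at 12.7 s on the robot's clock, with nothing else touched.

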